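# Laser engraver focus check: lock the frame, slide in the taper gauge, hold

### The arm

A 7-joint arm with a two-finger parallel gripper is mounted at the origin on the work surface. World frame = base frame: x ahead of the robot, y to its left, z up, the work surface at z = 0. Lengths are in mm, angles in rad, forces in N, time in s.
With the tool pointing down it reaches from about 350 to 900 mm from the base axis. Payload 7.2 kg.
Tool frame: the origin (TCP) lies where the fingers leave the gripper's body, on its centre line; the fingertips stand 80 mm ahead of it and the grasp point (between the pads) lies 61 mm ahead of it; z points along the fingers, y is the line along which they close (so a half turn about z gives the same grasp; the last joint's range is limited). The gripper opens to 88 mm and grips with 3 to 60 N. Pads are 20 mm wide; open, the fingers measure 115 mm over their backs; the gripper's body (75 mm by 178 mm) begins 61 mm behind the grasp point.
Start: joints at [1.185, 0.411, -0.013, 1.596, 0.006, 1.134, -0.082], TCP at [195.286, -593.708, 302.653] pointing down, gripper open.
Joint ranges: [-2.95, 2.95], [-0.29, 1.99], [-1.47, 1.44], [0.14, 2.54], [-1.03, 4.17], [0.13, 1.85], [-2.86, 2.86]. Speed limits (rad/s): [2.39, 2.39, 3.01, 3.01, 3.14, 3.14, 3.14].

### API

Orientations are given as a unit quaternion [w, x, y, z].
In Python, from bench import manip, planner, capture, telemetry gives the robot as it stands. Calls block until the motion is done:
- manip.reach(position, orientation): joint-space move of the TCP to a pose.
- manip.move_l(position, vel=150, orientation=None, guard=None): straight line of the TCP; orientation=None keeps the orientation; vel is the mean speed in mm/s. With guard (N) it stops when the force on the tool has changed by that much, and returns True; else False.
- manip.movej(angles): joint-space move.
- manip.grip(opening, strength=None): opening from 0.0 (shut) to 1.0 (fully open); strength is the grip in N (None keeps the last); returns when the fingers have stopped.
- manip.wait(seconds).
- planner.inverse_kinematics(position, orientation): joint angles nearest the present ones, or None.
- capture(name): name is "scene" or "side" or "wrist"; returns a dict with "image" (480x640x3 uint8, red, green, blue), "camera_matrix" (3x3 intrinsics, pixels), "eye" and "orientation" of the camera in the world. Camera axes: x right, y up, looking along -z (the intrinsics and any distortion apply to the point x, -y, -z); pixel columns grow to the right and rows downward; lengths in mm; the calibration is good to about 2 mm. The wrist camera is an equidistant fisheye: a pixel r from the principal point sees the ray r / f radians off the axis. A picture is of the moment at which its call begins. There is no depth.
A pose or a line that the arm cannot do raises manip.PlanningError and nothing moves.
- manip.hand_in(): hands the job in; it is judged then, once.
Readings, each from a call of its own:
- telemetry.get_t(): time.
- telemetry.get_joint_pos(): joint angles.
- telemetry.get_dq(): joint speeds.
- telemetry.get_tau(): joint torques, N m.
- telemetry.get_ee_pos(): TCP position.
- telemetry.get_eef_rot(): TCP orientation.
- telemetry.get_force(): force on the tool from outside, world axes, zero at the start.
- telemetry.get_torque(): the same for the moment, N m.
- telemetry.get_grip_width(): opening from 0.0 (shut) to 1.0 (fully open).
- telemetry.get_grasp_force(): force on a finger pad.
Only numpy, scipy, OpenCV 4.12 (cv2) and the standard library are available. Lean on these libraries where they do the work, as an engineer would, in place of code of your own. Each camera call takes 0.05 s, during which the arm holds its last target. There are 200 camera calls.

### The job

Get the laser engraver ready for focusing: first turn the turnbutton at its front left corner fully across the hold-down frame, so the clamped sheet cannot lift. Then pick up the long taper gauge (not the short spacer) by its upright grip and, from the front, slide its blade thin end first, flat on the plywood sheet and straight, into the gap under the middle of the laser head's sole plate until it drags snugly, without jamming it in. Finish while still holding the gauge still at that depth, do not let go; leave everything else where it is.

Things in the scene. Friction and masses are not known exactly. Their poses are not given: they have to be found in the camera images.
- turnbutton (a joint): Plain steel turnbutton bar on a vertical pin at the engraver's front left corner. 0 = open, bar points outward (engraver's +y); grows as it turns clockwise from above; at 1.57 it points along the engraver's +x, across the front end of the frame's left side bar; stop at 1.6. Starts at 0 to 0.3; light friction (0.04 N m), stays where left.
- turnbutton_post (a point): Middle of the turnbutton's upright round finger post, 14 mm diameter, 36 mm tall (18 mm above and below this point), 40 mm from the pivot. Under it is the turnbutton's bar, 12 mm wide and 7 mm thick, and 0.5 mm below that the frame bar's level.
- turnbutton_pivot (a point): On the turnbutton's vertical pivot axis, at the height of the middle of the finger post. Axes are the engraver's: x from its front to its back, y to its left.
- sheet_top (a point): On the top face of the clamped plywood sheet, 30 mm above the table, on the centre line, 20 mm in front of the sole's edge. Axes as the engraver's. From here the face reaches 119 mm to the front (-x, open) and 83 mm to each side, where steel frame bars 24 mm wide stand 5 mm above it. The aluminium bed is 260 mm wide, its front edge 120 mm ahead (-x).
- sole_lip (a point): Middle of the lower front edge of the laser head's sole, a steel plate 60 wide (y), 80 long (x), 6 thick, level over the sheet. x points into the gap, as the gauge is slid in; z up. Gap to the sheet 5.5 to 8.5 mm, unknown. The sole gives upward on springs, 4 N per mm, up to 9 mm. The head's body, 56 wide, rises to 182 above the table from 35 mm behind the edge.
- sheet: The plywood sheet, 215 x 166 x 5 mm, fixed on the bed. Origin at its underside, below sheet_top; axes as the engraver's.
- sole: The sole plate (sprung, part of the laser head); origin and axes as sole_lip. Behind the head a crossbeam on two posts, 260 mm wide, stands 103 to 127 mm behind the sole's front edge, its top 167 mm above the table.
- gauge_grip (a point): In the upright grip block of the loose aluminium taper gauge (100 g), 38 mm above its flat underside. x points along the blade to the thin tip, z up. Block: 26 long (x), 12 thick (y), flat sides, from 11.5 to 58 mm above the underside. Starts flat on the table right of the engraver, tip roughly away from the robot; place swapped at random with the spacer.
- gauge_tip (a point): Middle of the gauge's thin end, on its underside, 115 mm ahead (x) of the grip point. Axes as gauge_grip. Blade 22 wide, 3 thick here, its top rising 1 mm per 10 mm to 11.5 thick, then even to its end 135 mm behind. On the sheet it meets the sole when the tip is 25 to 55 mm past the edge; further in, drag grows about 0.5 N per mm.
- spacer_grip (a point): Bystander like the gauge: short aluminium spacer with the same grip block but a stubby blade of even 11.5 mm thickness, 75 mm long in all. Point in the grip block, 38 mm above its underside. Flat on the table; not used.
- puck: Bystander: brass puck 28 mm across, 14 mm tall, on the sheet right of the sole. Origin under its centre.
- tape: Bystander: roll of paper tape 84 mm across, 24 mm tall, lying flat left of the engraver. Origin under its centre.
- driver: Bystander: screwdriver lying behind the gauge, on the far right. Origin at its underside.
- cleaner: Bystander: white bottle 48 mm across, 100 mm tall, left of the engraver. Origin under its centre.
- offcut: Bystander: plywood offcut 90 x 70 x 12 mm, behind on the right. Origin under its centre.
- tin: Bystander: steel tin 64 mm across, 40 mm tall, on the left. Origin under its centre.
- mug: Bystander: white mug 80 mm across, 90 mm tall, on the far left. Origin under its centre.

How it is judged (in metres and radians):
On the way, in this order (a step that is already met when the one before it is completed fails the run):
1. the turnbutton lies across the frame, the gauge not yet under the sole (value of joint turnbutton above 1.4 rad and not (x of gauge_tip in the frame of sole_lip above 0.01 m and y of gauge_tip in the frame of sole_lip between -0.025 and 0.025 m and z of gauge_tip in the frame of sole_lip below 0 m and angle between the x axis of gauge_grip and the x axis of sole_lip, either way round below 0.2 rad)), for 0.2 s.
2. the gauge, held by the gripper, has its tip between sheet and sole (value of joint turnbutton above 1.4 rad and contact force between the fingers and gauge above 1 N and x of gauge_tip in the frame of sole_lip above 0.01 m and y of gauge_tip in the frame of sole_lip between -0.025 and 0.025 m and z of gauge_tip in the frame of sole_lip below 0 m and angle between the x axis of gauge_grip and the x axis of sole_lip, either way round below 0.2 rad), for 0.1 s.
At the end, for the whole second after the job is handed in: Turnbutton at 1.4 rad or more; gauge level (0.1 rad), straight (0.2 rad), tip 10 mm or more past the sole's front edge and within 25 mm of its middle, on the sheet (0.3 N), pressed by the sole with 2 to 14 N, still (10 mm/s) and gripped by the fingers (1.5 N) (value of joint turnbutton above 1.4 rad and x of gauge_tip in the frame of sole_lip above 0.01 m and y of gauge_tip in the frame of sole_lip between -0.025 and 0.025 m and z of gauge_tip in the frame of sole_lip below 0 m and angle between the x axis of gauge_grip and the x axis of sole_lip, either way round below 0.2 rad and contact force between sole and gauge between 2 and 14 N and contact force between sheet and gauge above 0.3 N and contact force between the fingers and gauge above 1.5 N and linear speed of gauge below 0.01 m/s and angle between gauge_grip's own z axis and vertical below 0.1 rad); the arm keeps its last pose, push and grip.
It fails at once if the gauge is jammed under the sole (over 22 N) (contact force between sole and gauge above 22 N).
It fails at once if a bystander is moved more than 30 mm (distance of any of spacer_grip, puck, tape, driver, cleaner, offcut, tin, mug from where it was at the start of the episode above 0.03 m).
It also fails if it takes over 64 s, if anything falls off the work surface, if the arm or the gripper's body presses on something with over 40 N, if the wrist force passes 120 N, or if a joint passes its speed limit or range.

## Working session

There is one attempt and no reset: what is moved stays moved. The work goes in short steps, each a Python script; the robot and the scene stay as the last script left them, time stands still between calls to the robot, and variables do not carry over. Pictures are saved under pics/ and viewed, at most 10 in all, crops included, and the job is handed in when it is done.

```bash
mkdir -p pics; ls; cat > h.py <<'E'
import numpy as np, cv2
from scipy.spatial.transform import Rotation as R
from bench import manip, planner, capture, telemetry
def rot(q): return R.from_quat([q[1],q[2],q[3],q[0]])
def ray(c,u,v):
    K=np.array(c["camera_matrix"]); x=(u-K[0,2])/K[0,0]; y=(v-K[1,2])/K[1,1]
    if c.get("fish"):
        r=np.hypot(x,y); s=np.sinc(r/np.pi); d=np.array([x*s,-y*s,-np.cos(r)])
    else: d=np.array([x,-y,-1.])
    o=c["orientation"]; M=rot(o) if np.size(o)==4 else R.from_matrix(o)
    return np.array(c["eye"],float),M.apply(d/np.linalg.norm(d))
def onz(c,u,v,z):
    e,d=ray(c,u,v); return e+d*(z-e[2])/d[2]
def cap(n,f):
    c=capture(n); c["fish"]=n=="wrist"
    cv2.imwrite("pics/%s.png"%f,cv2.cvtColor(c["image"],cv2.COLOR_RGB2BGR))
    import pickle; pickle.dump(c,open("pics/%s.pkl"%f,"wb")); return c
E
python3 - <<'E'
from h import *
for n in("scene","side","wrist"):
    c=cap(n,n+"0"); print([k for k in c if k!="image"],c["camera_matrix"],c["eye"],c["orientation"])
E
```

```text
pics
['camera_matrix', 'eye', 'orientation', 'fish'] [[463.78723682   0.         316.71034031]
 [  0.         463.78723682 239.62468723]
 [  0.           0.           1.        ]] [1345.69579603 -333.55477864  895.58367798] [0.78538795 0.33610538 0.20946355 0.47573518]
['camera_matrix', 'eye', 'orientation', 'fish'] [[473.34072919   0.         321.7232398 ]
 [  0.         473.34072919 235.46575997]
 [  0.           0.           1.        ]] [ 447.06495991 -722.06258184  995.66309955] [ 0.93614631  0.34121238 -0.02399886 -0.08141414]
['camera_matrix', 'eye', 'orientation', 'fish'] [[371.64829954   0.         318.19314051]
 [  0.         371.64829954 235.40871392]
 [  0.           0.           1.        ]] [ 270.67892324 -569.12615348  384.37324119] [ 0.80197465 -0.11665794  0.08526711 -0.57961807]
```

View pics/scene0.png

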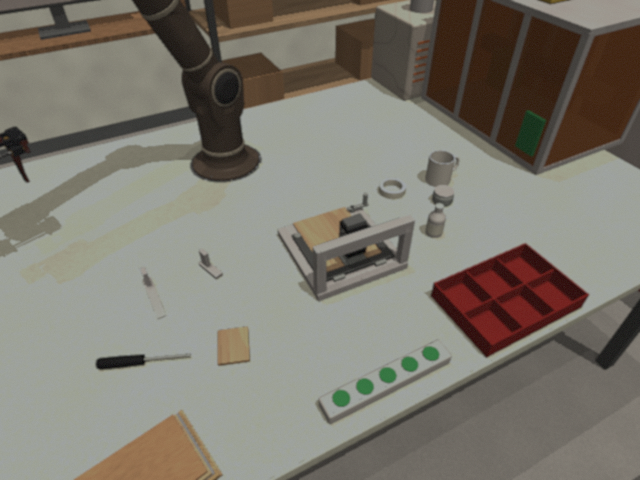

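View pics/side0.png

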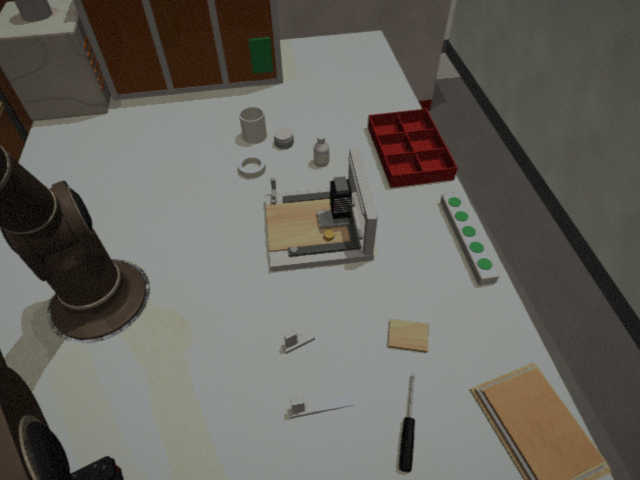

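Scene picture: gauge grip ~(147,275), tip (161,317); the engraver is around (345,245) and the turnbutton ~(360,203). Side picture: gauge grip (297,404), tip (353,405); spacer (291,340); turnbutton (273,190); sole front ~(317,218). I'll zoom in on both.

```bash
python3 - <<'E'
import cv2,numpy as np
s=cv2.imread("pics/side0.png");c=cv2.imread("pics/scene0.png")
f=lambda i,x,y,w,h,k:cv2.resize(i[y:y+h,x:x+w],None,fx=k,fy=k,interpolation=cv2.INTER_CUBIC)
a=np.zeros((600,800,3),np.uint8)
a[:390,:400]=f(s,258,172,100,78,4)[:312].shape and cv2.resize(s[172:250,258:338],(400,390),interpolation=cv2.INTER_CUBIC)
a[:390,400:]=cv2.resize(c[185:263,310:390],(400,390),interpolation=cv2.INTER_CUBIC)
a[390:,:400]=cv2.resize(s[380:422,278:358],(400,210),interpolation=cv2.INTER_CUBIC)
a[390:,400:]=cv2.resize(c[262:325-0,110:230],(400,210),interpolation=cv2.INTER_CUBIC)
cv2.imwrite("pics/z.png",a)
E
```

```text
(no output)
```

View pics/z.png

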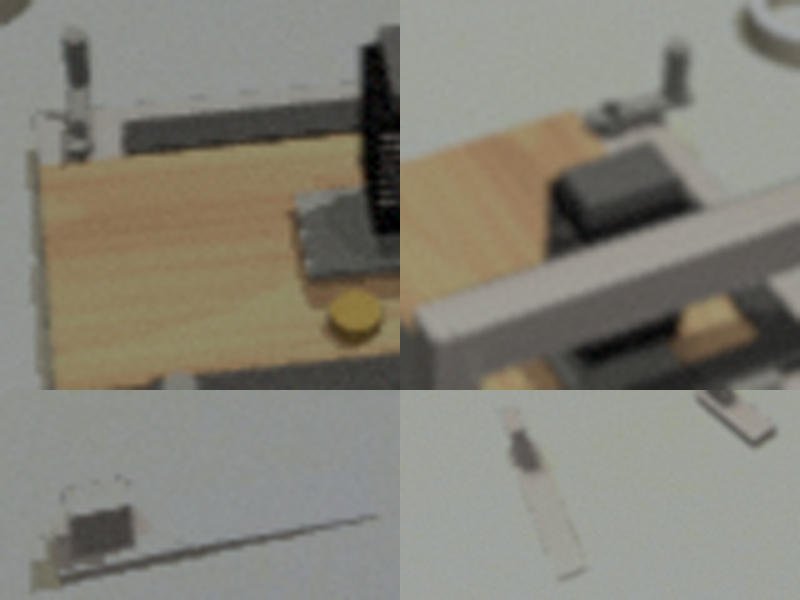

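Zoom: post top is at side (273,179) / scene (365.4,194), its foot at (273.4,189) / (365,205), and the pivot near side (273,202) / scene (350,208.6). The sole's top front edge runs side (317.4,211)–(319.4,227.6). The gauge tip is at (353.4,405.2) / (161,317.5).

```bash
python3 - <<'E'
from h import *
import pickle
S=pickle.load(open("pics/side0.pkl","rb"));C=pickle.load(open("pics/scene0.pkl","rb"))
def tri(a,b):
    A=np.zeros((3,3));B=np.zeros(3)
    for e,d in(ray(S,*a),ray(C,*b)):
        P=np.eye(3)-np.outer(d,d);A+=P;B+=P@e
    return np.linalg.solve(A,B).round(1)
print("posttop",tri((273,179),(365.4,194)),"bot",tri((273.4,189),(365,205)),"piv",tri((273,202),(350,208.6)))
print("top z78",onz(S,273,179,78.5),onz(C,365.4,194,78.5))
print("bar bottom z42",onz(S,273.4,189,42.5),onz(C,365,205,42.5),"piv",onz(S,273,202,42.5),onz(C,350,208.6,42.5))
print("sole",onz(S,317.4,211,43),onz(S,319.4,227.6,43))
print("sheet fl",onz(S,266,204.6,30),"fr",onz(S,269,250,30),onz(C,345.5,208,30))
print("gauge tip",onz(S,353.4,405.2,1.5),onz(C,161,317.5,1.5),"griptop",onz(C,143,269.5,58),"side top edge",onz(S,291,399,58),onz(S,303.6,399,58),"end",onz(S,285,417,6))
E
```

```text
posttop [467.4 269.6  76.4] bot [465.3 273.   33.5] piv [458.4 225.2  31.6]
top z78 [467.41494422 267.09605752  78.5       ] [469.58449283 268.23436685  78.5       ]
bar bottom z42 [465.03166901 264.19383454  42.5       ] [474.74944028 266.32911666  42.5       ] piv [458.53721788 212.76509933  42.5       ] [468.4701542  219.58456619  42.5       ]
sole [575.16861798 156.19164289  43.        ] [570.5720274   95.67846209  43.        ]
sheet fl [438.16309896 218.40751477  30.        ] fr [430.49007969  54.10698244  30.        ] [447.05497712 217.45838475  30.        ]
gauge tip [ 564.36970531 -369.82750083    1.5       ] [ 567.12376568 -359.62460518    1.5       ] griptop [ 448.21336751 -361.88751328   58.        ] side top edge [ 437.10762007 -356.03046951   58.        ] [ 462.01825535 -360.40141348   58.        ] end [ 419.52540556 -370.96539262    6.        ]
```

```bash
cat >> h.py <<'E'
def down(yaw):  # closing line (tool y) along world direction yaw+90deg
    q=(R.from_euler('z',yaw)*R.from_euler('x',np.pi)).as_quat(); return [q[3],q[0],q[1],q[2]]
def yaw():
    x=rot(telemetry.get_eef_rot()).apply([1,0,0]); return np.arctan2(x[1],x[0])
E
python3 - <<'E'
from h import *
c=capture("wrist");M=rot(telemetry.get_eef_rot())
print(M.inv().apply(np.array(c["eye"])-telemetry.get_ee_pos()),M.inv().apply(rot(c["orientation"]).apply([0,0,-1])),yaw())
for w in(np.arange(-3,3.2,.5)):print(w.round(2),np.round(planner.inverse_kinematics([470,260,200],down(w)),2) if planner.inverse_kinematics([470,260,200],down(w)) is not None else None)
manip.reach([430,235,260],down(0))
print(telemetry.get_t(),telemetry.get_ee_pos(),telemetry.get_joint_pos())
cap("wrist","w1")
E
```

```text
[ 79.32069517   0.38269233 -82.33019851] [-2.85863808e-01 -7.31432605e-05  9.58270253e-01] 0.317807450378235
-3.0 [ 0.18  0.62 -1.06  1.87  0.63  1.04  0.56]
-2.5 [ 0.16  0.6  -1.03  1.87  0.61  1.02  1.08]
-2.0 [ 0.26  0.72 -1.24  1.87  0.76  1.13  1.45]
-1.5 [ 0.26  0.72 -1.24  1.87  0.76  1.13  1.95]
-1.0 [-1.34  0.58  1.04  1.97 -0.62  0.96 -2.56]
-0.5 [-1.07  0.43  0.62  1.95 -0.32  0.86 -2.36]
0.0 [ 0.12  0.57 -0.97  1.87  0.56  1.   -2.66]
0.5 [ 0.01  0.5  -0.79  1.88  0.43  0.94 -2.05]
1.0 [ 0.16  0.6  -1.03  1.87  0.6   1.02 -1.7 ]
1.5 [ 0.14  0.58 -1.    1.87  0.58  1.01 -1.18]
2.0 [ 0.14  0.59 -1.    1.87  0.58  1.01 -0.68]
2.5 [ 0.16  0.6  -1.03  1.87  0.6   1.02 -0.2 ]
3.0 [ 0.17  0.61 -1.05  1.87  0.62  1.03  0.29]
3.225 [430.39904835 234.45907891 259.89808753] [ 0.33232419  0.49461555 -1.20642626  1.91459087  0.52176826  1.09764552
 -2.65772895]
```

View pics/w1.png

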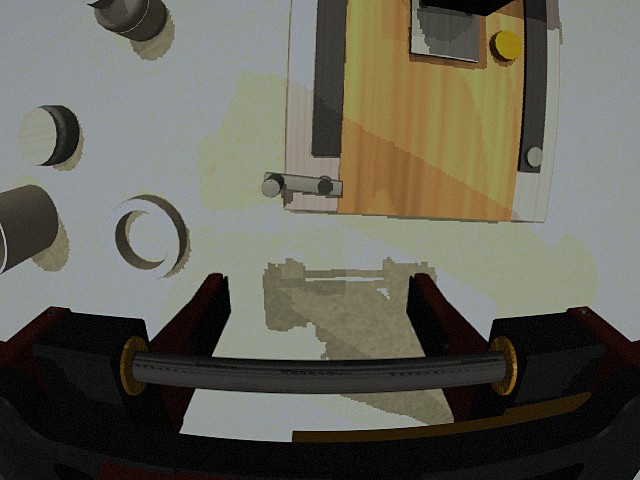

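The wrist view shows the post at (268,184), the pivot pin at (325,185), sheet front corners at (337,214) and (517,220), and the sole's front edge from (411,55) to (480,62).

```bash
python3 - <<'E'
from h import *
import pickle
W=pickle.load(open("pics/w1.pkl","rb"))
P=lambda u,v,z:onz(W,u,v,z)[:2].round(1)
print("post top",P(269,184,78.5),"post base",P(279,184,42.5),"piv",P(325,185,44))
a,b=P(337,214,30),P(517,220,30);print("sheet",a,b,np.arctan2(*( (b-a)[::-1]))+np.pi/2,np.linalg.norm(b-a))
a,b=P(411,55,43),P(480,62,43);print("sole",a,b,np.arctan2(*((b-a)[::-1]))+np.pi/2,np.linalg.norm(b-a),(a+b)/2)
a,b=P(347,0,30),P(337,214,30);print("left sheet edge",a,b)
E
```

```text
post top [469.7 269.6] post base [464.1 266.2] piv [463.4 228.6]
sheet [435.9 217.9] [432.   43.4] -0.022345850087500008 174.54357622095407
sole [572.1 159.4] [572.6  98.1] 0.008156425971779013 61.30203911779772 [572.35 128.75]
left sheet edge [621.9 210.1] [435.9 217.9]
```

```bash
python3 - <<'E'
from h import *
piv=np.array([464.5,229.]);ph=1.446
def pose(f,z,r=40): return [piv[0]+r*np.cos(f),piv[1]+r*np.sin(f),z]
manip.grip(0.55)
manip.reach(pose(ph,220),down(ph+np.pi))
print(manip.move_l(pose(ph,128),vel=120,guard=12),telemetry.get_ee_pos())
manip.grip(0.0,8)
print("w",telemetry.get_grip_width()*88,telemetry.get_grasp_force(),telemetry.get_force())
for f in np.linspace(ph,-0.05,8)[1:]:
    print(manip.move_l(pose(f,128),vel=70,orientation=down(f+np.pi),guard=25),np.round(telemetry.get_force(),1),yaw().round(3))
print(telemetry.get_ee_pos(),telemetry.get_joint_pos().round(2) if hasattr(telemetry.get_joint_pos(),'round') else 0,telemetry.get_t())
E
```

```text
False [469.65185294 269.11726767 128.5593635 ]
w 13.813067493375979 8.000120669603348 [-0.6941532   0.29963309  1.4499934 ]
False [-1.2 -1.7  3.9] -1.906
False [-2.4 -3.4  5.6] -2.12
False [-2.3 -3.4  6.1] -2.334
False [-4.7 -4.   7.4] -2.547
False [-4.9 -1.6  5.8] -2.761
False [-5.  -0.8  5.1] -2.974
False [-5.8  0.5  4.6] 3.095
[503.1047093  227.44343094 127.84027651] [ 0.07  0.65 -0.8   1.89  0.6   0.86  0.49] 11.85
```

```bash
python3 - <<'E'
from h import *
p=telemetry.get_ee_pos()
manip.grip(0.5)
manip.move_l([p[0],p[1],260],vel=200)
cap("wrist","w2")
for w in(np.pi,-3.1,3.05,0):
    q=planner.inverse_kinematics([450,-362,240],down(w));print(w,None if q is None else np.round(q,2))
manip.reach([450,-362,240],down(np.pi))
cap("wrist","w3"); print(telemetry.get_t(),telemetry.get_joint_pos())
a=cv2.imread("pics/w2.png");b=cv2.imread("pics/w3.png")
cv2.imwrite("pics/w23.png",np.vstack([cv2.resize(a,(400,300)),cv2.resize(b,(400,300))]))
E
```

```text
3.141592653589793 [ 1.19  0.52 -0.82  1.75  0.43  1.06  1.79]
-3.1 [ 1.19  0.53 -0.83  1.75  0.44  1.06  1.83]
3.05 [ 1.18  0.52 -0.8   1.75  0.42  1.06  1.71]
0 [ 0.76  0.4  -0.21  1.77  0.1   0.97 -1.07]
15.5417 [ 1.18713112  0.52254447 -0.81764777  1.74553137  0.42959209  1.06196005
  1.79440218]
```

View pics/w23.png

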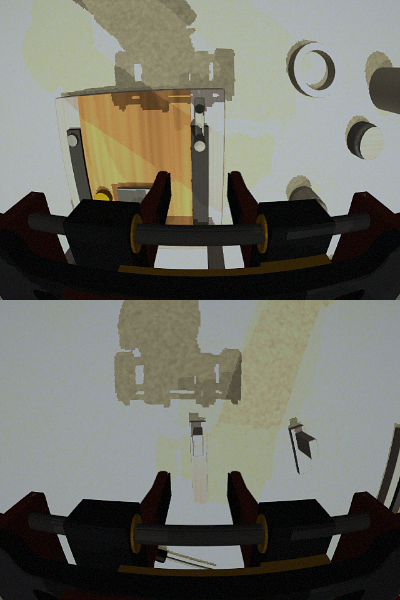

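View pics/w3.png

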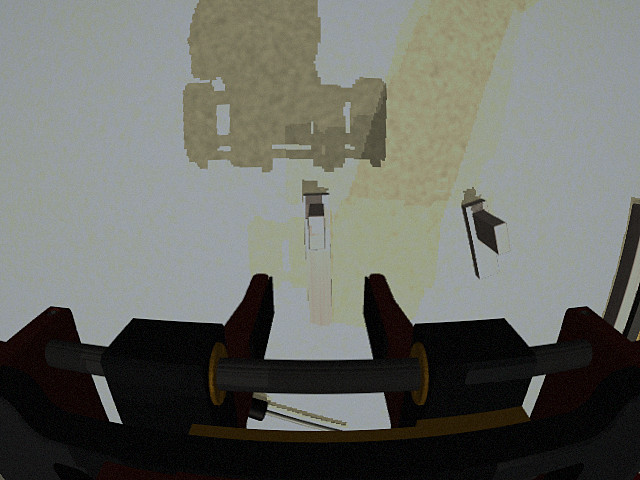

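Top half: the turnbutton now lies across the frame. In the wrist view the gauge's blade rear end is at (315.5,193), the block top spans (308–325, 217–249), and the tip is centred at (320.5,324).

```bash
python3 - <<'E'
from h import *
import pickle
W=pickle.load(open("pics/w3.pkl","rb"))
P=lambda u,v,z:onz(W,u,v,z)[:2].round(1)
print("tip",P(320.5,324,3),"block rear",P(316.2,217,58),"front",P(317,249,58),"end",P(315.5,193,11.5))
V=pickle.load(open("pics/w2.pkl","rb"))
Q=lambda u,v:onz(V,u*1.6,v*1.6,44)[:2].round(1)
print("piv",Q(200,106),"post",onz(V,199.5*1.6,146*1.6,78.5))
E
```

```text
tip [ 559.5 -358.2] block rear [ 438.1 -362.3] front [ 462.8 -361.7] end [ 428.4 -363.2]
piv [458.7 230.3] post [502.00722263 227.50209946  78.5       ]
```

```bash
python3 - <<'E'
from h import *
g=0.035;e=-0.035
manip.reach([448.5,-362.2,170],down(np.pi+g))
print(manip.move_l([448.5,-362.2,100],vel=80,guard=10))
manip.grip(0.0,30)
z=telemetry.get_ee_pos();print("grasp",z,telemetry.get_grip_width()*88,telemetry.get_grasp_force())
manip.move_l([448.5,-362.2,270],vel=150)
print("W",telemetry.get_force())
manip.reach([417,133.3,270],down(np.pi+e))
print(telemetry.get_ee_pos(),yaw(),telemetry.get_t(),telemetry.get_force())
manip.move_l([417,133.3,160],vel=100)
f=np.array(telemetry.get_force());print(f)
cap("wrist","w4");cap("side","s4")
s=cv2.imread("pics/s4.png")[160:270,240:400];a=cv2.imread("pics/w4.png")
cv2.imwrite("pics/w4s.png",np.vstack([cv2.resize(s,(400,275),interpolation=cv2.INTER_CUBIC),cv2.resize(a,(400,300))]))
np.save("zg.npy",z)
E
```

```text
False
grasp [ 448.5201884  -362.25307487  100.13601575] 11.949039246058685 30.000201165676117
W [-0.56583772  0.31127624 -1.05837247]
[417.51252885 132.49736938 269.9060037 ] 3.105152123786118 20.6417 [-0.01523688 -0.10523101 -0.53735684]
[-0.07483673  0.2055827  -0.20130397]
```

View pics/w4s.png

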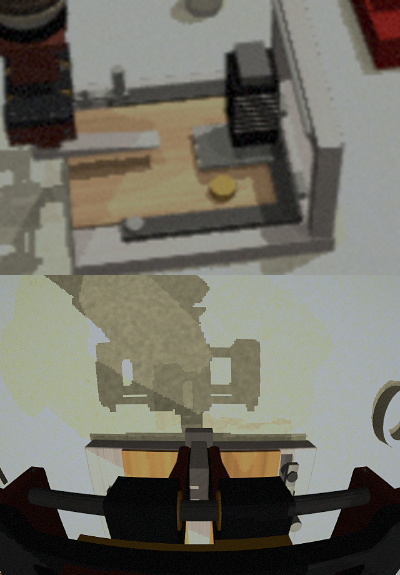

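The gauge is held level, straight ahead of the sole and about 30 mm above the sheet. Next I'll descend to contact.

```bash
python3 - <<'E'
from h import *
zg=np.load("zg.npy")[2]
o=down(np.pi-0.035)
manip.move_l([417,133.3,zg+33],vel=60,orientation=o);manip.wait(.3)
f0=np.array(telemetry.get_force());z=zg+33;print(f0)
while z>zg+27:
    z-=0.5;manip.move_l([417,133.3,z],vel=15,orientation=o)
    f=np.array(telemetry.get_force())-f0;print(round(z-zg,1),f.round(2),telemetry.get_ee_pos()[2].round(2))
    if f[2]>2.5:break
np.savez("st.npz",z=z,f0=f0,x=417.)
print(telemetry.get_t(),telemetry.get_torque())
E
```

```text
[ 0.38143748 -0.78792933 -1.30436343]
32.5 [-1.14  0.37  1.37] 132.66
32.0 [-0.06  1.36  0.04] 132.1
31.5 [-0.69  0.96  0.74] 131.62
31.0 [0.67 0.68 0.14] 131.11
30.5 [-0.71  0.87 -0.06] 130.62
30.0 [-0.87  0.9   1.  ] 130.11
29.5 [-1.91 -0.83  8.56] 130.05
24.6417 [-0.21125893  0.30511498  0.02430666]
```

```bash
cat >> h.py <<'E'
def F(n=8):
    a=[]
    for _ in range(n): manip.wait(.03);a.append(telemetry.get_force())
    return np.mean(a,0)
E
python3 - <<'E'
from h import *
zg=np.load("zg.npy")[2];s=np.load("st.npz");z=zg+29.85;o=down(np.pi-0.035)
e=np.array([1,-0.035]);P=lambda d:[417+d*e[0],133.3+d*e[1],z]
manip.move_l(P(0),vel=15,orientation=o);print(F()-s["f0"])
manip.move_l(P(30),vel=40,orientation=o);b=F();print("base",b-s["f0"])
d=30;
while d<105:
    d+=4 if d<62 else 2.5
    manip.move_l(P(d),vel=25,orientation=o);f=F(5)-b
    print(d,"tip",round(d-40,1),f.round(2),np.round(telemetry.get_ee_pos(),1))
    if f[0]<-4:break
np.savez("st.npz",d=d,b=b,f0=s["f0"]);print(telemetry.get_t(),telemetry.get_grasp_force())
E
```

```text
[-1.22696992 -0.13157731  4.34817038]
base [-3.02743373  1.1429956   6.56652638]
34 tip -6 [ 0.62  0.69 -0.3 ] [451.  132.4 130.1]
38 tip -2 [-0.66  0.19  0.99] [454.8 132.1 130.1]
42 tip 2 [-0.05 -0.7   0.72] [458.8 131.9 130.1]
46 tip 6 [ 0.19 -0.18  1.47] [462.8 131.8 130.1]
50 tip 10 [ 0.42 -0.19  0.73] [466.8 131.6 130.1]
54 tip 14 [-0.42 -0.01  0.97] [470.8 131.5 130.1]
58 tip 18 [ 0.33 -0.69  1.13] [474.8 131.3 130.1]
62 tip 22 [-0.37 -0.6   1.1 ] [478.9 131.2 130.1]
64.5 tip 24.5 [-1.12 -0.63  1.59] [481.2 131.1 130.1]
67.0 tip 27.0 [-0.68 -0.18  1.62] [483.7 131.  130.1]
69.5 tip 29.5 [-0.7  -0.18  1.83] [486.2 131.  130.1]
72.0 tip 32.0 [-0.68 -0.18  1.91] [488.7 130.9 130.1]
74.5 tip 34.5 [-0.66 -0.2   1.61] [491.2 130.8 130.1]
77.0 tip 37.0 [-0.64 -0.19  1.46] [493.7 130.7 130.1]
79.5 tip 39.5 [-1.96  0.01  2.68] [496.  130.6 130.1]
82.0 tip 42.0 [-5.1  -0.24  5.15] [497.7 130.7 130.1]
33.4583 30.00150740146637
```

```bash
python3 - <<'E'
from h import *
zg=np.load("zg.npy")[2];s=np.load("st.npz");z=zg+29.85;o=down(np.pi-0.035);b=s["b"];d=float(s["d"])
P=lambda d:[417+d,133.3-.035*d,z]
for _ in range(4):
    d+=1.5
    manip.move_l(P(d),vel=15,orientation=o);f=F(6)-b
    print(d,f.round(2),np.round(telemetry.get_ee_pos(),1),np.round(telemetry.get_torque(),2),yaw().round(3))
    if f[0]<-8.5:break
np.savez("st.npz",d=d,b=b,f0=s["f0"]);print(telemetry.get_t(),telemetry.get_grasp_force())
cap("side","s5");cap("scene","c5");cap("wrist","w5")
S=cv2.imread("pics/s5.png")[175:255,260:360];a=cv2.imread("pics/w5.png")
cv2.imwrite("pics/z5.png",np.vstack([cv2.resize(S,(375,300),interpolation=cv2.INTER_CUBIC),cv2.resize(a,(375,281))]))
E
```

```text
83.5 [-7.5  -0.3   7.49] [498.6 130.7 130.1] [ 0.07  1.57 -0.  ] 3.108
85.0 [-8.47 -0.54  8.71] [499.8 130.7 130. ] [0.1  1.92 0.02] 3.108
86.5 [-9.94 -0.44  9.58] [501.  130.8 130. ] [0.1  2.24 0.04] 3.108
34.8083 30.00245690345764
```

View pics/z5.png

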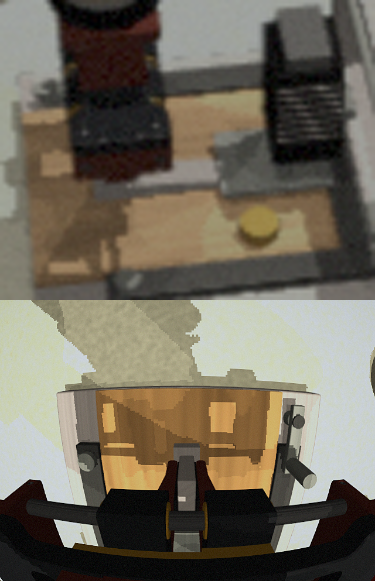

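The blade is under the middle of the sole, straight, with the turnbutton still across the frame. I'll relieve the extra downward press to isolate the sole's drag.

```bash
python3 - <<'E'
from h import *
zg=np.load("zg.npy")[2];s=np.load("st.npz");z=zg+29.85;o=down(np.pi-0.035);b=s["b"];d=float(s["d"]);f0=s["f0"]
P=lambda d,z:[417+d,133.3-.035*d,z]
for _ in range(4):
    z+=.2
    manip.move_l(P(d,z),vel=10,orientation=o);f=F(6)-f0
    print("z",round(z-zg,2),f.round(2),np.round(telemetry.get_ee_pos(),2),np.round(telemetry.get_torque(),2))
    if f[2]<6:break
for _ in range(4):
    d+=1.5
    manip.move_l(P(d,z),vel=15,orientation=o);f=F(6)-f0
    print(d,f.round(2),np.round(telemetry.get_ee_pos(),2),np.round(telemetry.get_torque(),2))
    if f[0]<-12:break
np.savez("st.npz",d=d,b=b,f0=f0,z=z);print(telemetry.get_t(),telemetry.get_grasp_force())
E
```

```text
z 30.05 [-11.27   1.07  13.25] [501.15 130.68 130.05] [0.16 1.94 0.04]
z 30.25 [-9.44  1.26 10.05] [501.39 130.62 130.07] [0.28 1.63 0.07]
z 30.45 [-7.6   1.72  6.83] [501.62 130.52 130.08] [0.34 1.33 0.12]
z 30.65 [-6.52  2.09  3.35] [501.8  130.38 130.06] [0.38 1.05 0.1 ]
88.0 [-7.15  1.57  4.91] [503.08 130.25 130.07] [0.25 1.19 0.05]
89.5 [-8.86  1.28  5.75] [504.29 130.23 130.07] [0.2  1.31 0.07]
91.0 [-10.3    1.24   7.36] [505.53 130.14 130.06] [ 0.2   1.54 -0.01]
92.5 [-11.3    0.64   8.52] [506.75 130.13 130.05] [0.16 1.76 0.01]
38.5583 30.001314282417297
```

Every estimate puts the sole load at about 5–8 N (window 2–14 N), so I'm holding here and handing in.

```bash
python3 - <<'E'
from h import *
manip.wait(.4);a=F();manip.wait(.3);print(a,F(),telemetry.get_ee_pos(),np.abs(telemetry.get_dq()).max(),telemetry.get_t())
print(manip.hand_in())
E
```

```text
[-10.51851534   0.49655234   7.00698807] [-10.73817549   0.17007392   6.98291898] [506.75488947 130.13507088 130.06554072] 0.0019296325078477436 39.7917
the job is handed in; nothing more can be done
None
```

I handed the job in at about 40 s: the turnbutton is across the frame, and the gripper is holding the gauge still under the middle of the sole, with an estimated sole load of 5–8 N (not measured directly); the hand-in returned no verdict.

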